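# Gauge the jig's blind bore and fit the matching stop post

## Robot

A 6-joint arm with a two-finger parallel gripper is mounted at the origin on a cart in front of the work surface, level with it; the furniture and walls round the work are solid. World frame = base frame: x ahead of the robot, y to its left, z up, the work surface at z = 0. Lengths are in m, angles in rad, forces in N, time in s.
With the tool pointing down it reaches from about 0.35 to 0.775 m from the base axis. Payload 5.5 kg.
Tool frame: the origin (TCP) lies midway between the tips of the shut fingers; the grasp point (between the pads) lies 19 mm behind it; z points along the fingers, y is the line along which they close (so a half turn about z gives the same grasp; the last joint's range is limited). The gripper opens to 85 mm and grips with 20 to 120 N. Pads are 22 mm wide; open, the fingers measure 114 mm over their backs; the gripper's body (76 mm by 85 mm) begins 54 mm behind the grasp point. The pads swing forward as they close: fully open they stand 13 mm farther back than shut.
Start: joints at [1.086, 0.313, 0.046, 1.304, 0, 1.431], TCP at [0.194, 0.541, 0.231] pointing down, gripper open.
Joint ranges: [-2.76, 2.76], [-0.86, 1.69], [-1.03, 1.26], [-2.2, 2.34], [-1.47, 1.5], [-3.14, 3.14]. Speed limits (rad/s): [2.57, 2.57, 3.14, 3.14, 3.14, 3.14].

## Interface

Orientations are given as a unit quaternion [w, x, y, z].
In Python, from workcell import telemetry, imaging, env gives the robot as it stands. The module is installed in compiled form; this text tells all that it offers.
- The arm moves only by the tool step_arm, never from a script. Its argument "moves" is a list of rows, each a list of 3 entries, a list of its own where there are three numbers: the shift along the tool's x, y, z in mm, then the turn, a rotation vector about the tool's x, y, z in rad, then the finger opening in mm, from 0 to 85.4. A call has 1 to 8 rows; each row is the pose to reach, as a shift and turn from the pose commanded when the call began, along the tool's axes at that moment; what a row does not reach only later rows make up. A row lasts 1/12 s, in which the tool goes at most 41.7 mm and 7.16 degrees, less where a joint would pass 70% of its speed; a pose out of reach is approached as far as the arm can. A call with a gripper value outside its range is refused whole. The fingers move at their own pace and stop on an object; "grip_force" is the grip in N (left out, the last holds). Time passes only in rows, so rows that repeat a pose let the fingers close. It gives the time, the measured TCP pose, the force, the opening and the grip force at its end, in the units of the state.
- telemetry.get_state(): the state, without advancing time (a new reading comes with each control period).
- imaging.read_camera(name): name is "scene" or "top" or "wrist"; returns the picture (400x640x3 uint8, red, green, blue); there is no depth.
- imaging.camera_params(name): a dict with "camera_matrix" (3x3 intrinsics, pixels), "pose" (4x4, takes a point from camera to world coordinates). Camera axes: x right, y up, looking along -z (the intrinsics and any distortion apply to the point x, -y, -z); pixel columns grow to the right and rows downward; lengths in m; the calibration is good to about 2 mm. The wrist camera is an equidistant fisheye: a pixel r from the principal point sees the ray r / f radians off the axis. A picture is of the moment at which its call begins: read the wrist's pose just before it. camera_params takes no time and is no camera call; for the wrist camera it gives the pose at the moment of the call.
- env.hand_in(): hands the job in; it is judged then, once.
The state is a dict: "clock": time; "joint_pos": joint angles; "qvel": joint speeds; "tau": joint torques, N m; "tcp_pos": TCP position; "orientation": TCP orientation; "wrist_force": force on the tool from outside, world axes, zero at the start; "ft_torque": the same for the moment, N m; "finger_gap": finger opening in m; "grip_force": force on a finger pad.
Only numpy, scipy, OpenCV 4.12 (cv2) and the standard library are available. Lean on these libraries where they do the work, as an engineer would, in place of code of your own. Each camera call takes 0.05 s, during which the arm holds its last target. There are 200 camera calls.

## Task

Take the depth gauge from its stand and feel for the bottom of the bore in the jig: press until the sprung tip clearly gives, but never press the tip home. Hang the gauge back in its stand, then take from the rack the one stop post whose steel shank is as long as the bore is deep and seat it upright on the bottom, so that its shoulder is flush with the jig's top face. Do not force anything against the jig, leave the other two posts standing in the rack, and leave the other things on the table alone.

Things in the scene. Friction and masses are not known exactly. Their poses are not given: they have to be found in the camera images.
- jig: Aluminium jig block, fixed, 56 (x) by 150 (y) by 50 mm high, with low flanges (18 mm high with bolts) out to 97 mm from the centre at both y ends. Origin at the centre of its underside; z up. In the middle of its top is one blind bore (blue ring round it), diameter 17, with a 1.5 mm chamfer; it is 20, 26 or 32 mm deep, which differs from case to case and must be felt; flat rigid floor.
- bore_mouth (a point): Centre of the bore's mouth, level with the jig's top face, 50 mm above the table; z up along the bore.
- gauge: Depth gauge, 100 g: green round handle (diameter 16, z = 5 to 42 mm) on a dark flange (diameter 22, 5 mm thick); below it a steel rod of diameter 8, 43 mm long, then a sprung brass tip of diameter 6. Origin on the axis at the flange's underside; z up towards the handle. Starts hanging in its stand.
- gauge_flange (a point): The gauge's axis at the flange's underside (the gauge's origin).
- gauge_point (a point): Lower end of the gauge's sprung tip (moves with the tip); 55 mm below gauge_flange when out. The rod's 3 mm high coloured bands have their lower edges 20 mm (yellow), 26 mm (blue) and 32 mm (red) above the end of the tip when it is out.
- gauge_tip (a joint): How far the sprung tip is pressed into the rod, in m: 0 out, 0.008 home (hard stop). The spring needs about 1 N to start and 0.6 N more per mm.
- gauge_stand: Black block, 56 x 56 x 60 mm on a 70 mm square foot, fixed, with an upright hole of diameter 14 mm through its middle, in which the gauge hangs by its flange. Origin at the centre of its underside; z up.
- stand_rim (a point): Centre of the stand's hole at its top face, 60 mm above the table. The gauge's flange underside lies here when it is put away.
- post_rack: Grey rack, 52 mm (x) by 160 mm (y) by 18 mm high, fixed, with three holes of diameter 18 mm, 14 mm deep, in a row along its y axis, 50 mm apart, the middle one at its centre; the three posts stand in them in any order. Origin at the centre of its underside.
- tool_cup: Yellow cup with screwdrivers and pens, 143 mm high; a bystander. Origin at its underside.
- brew_lid: Flat light machine lid with a grey knob, 117 x 137 x 50 mm; a bystander. Origin at its underside.
- tape_black: Roll of black tape, diameter 62 mm, 19 mm high; a bystander. Origin at its underside.
- post_yellow: Stop post: steel shank of diameter 16 mm, 20 mm long, with a 2 mm chamfer at its foot, and on top of it a yellow ribbed round stub of diameter 11 mm, 36 mm long, to hold it by. 50 g. Origin at the centre of its foot; z up. It starts upright in the rack, its foot 4 mm above the table.
- post_yellow_shoulder (a point): Centre of the yellow post's shoulder (top of the steel shank, 20 mm above the foot), where the stub begins.
- post_blue: Stop post: steel shank of diameter 16 mm, 26 mm long, with a 2 mm chamfer at its foot, and on top of it a blue ribbed round stub of diameter 11 mm, 36 mm long, to hold it by. 50 g. Origin at the centre of its foot; z up. It starts upright in the rack, its foot 4 mm above the table.
- post_blue_shoulder (a point): Centre of the blue post's shoulder (top of the steel shank, 26 mm above the foot), where the stub begins.
- post_red: Stop post: steel shank of diameter 16 mm, 32 mm long, with a 2 mm chamfer at its foot, and on top of it a red ribbed round stub of diameter 11 mm, 36 mm long, to hold it by. 50 g. Origin at the centre of its foot; z up. It starts upright in the rack, its foot 4 mm above the table.
- post_red_shoulder (a point): Centre of the red post's shoulder (top of the steel shank, 32 mm above the foot), where the stub begins.

How it is judged:
By the outcome, as a careful person would: the job done as asked, in the order asked, and still so for the second after the job is handed in, with the robot touching nothing.
It also fails if it takes over 64 s, if anything falls off the work surface, if the arm or the gripper's body presses on something with over 40 N, if the wrist force passes 120 N, or if a joint passes its speed limit or range.

## Working session

There is one attempt and no reset: what is moved stays moved. The work goes in short steps, Python scripts to look and compute and a tool call to move; the robot and the scene stay as the last step left them, time stands still between calls to the robot, and variables do not carry over. Pictures are saved under pics/ and viewed, at most 10 in all, crops included, and the job is handed in when it is done.

Besides the shell and the picture viewer there is one more tool, called after "Emit:" as name(argument=value, ...) on one line, values as JSON. step_arm: Moves the arm, as the interface text tells. Its arguments: {"type":"object","properties":{"moves":{"type":"array"},"grip_force":{"type":"number"}},"required":["moves"]}

```bash
mkdir -p pics; python3 - <<'E'
from workcell import telemetry, imaging
import cv2, numpy as np
s=telemetry.get_state(); print({k:np.round(v,4).tolist() for k,v in s.items()})
a=[]
for n in ("scene","top","wrist"):
    p=imaging.camera_params(n); im=imaging.read_camera(n)
    cv2.imwrite(f"pics/{n}0.png",im[:,:,::-1]); print(n,np.round(p["camera_matrix"],1).tolist(),np.round(p["pose"],4).tolist(),[k for k in p])
E
```

```text
{'clock': 0.0, 'joint_pos': [1.0864, 0.314, 0.045, 1.3036, 0.0, 1.4312], 'qvel': [0.0013, -0.0003, 0.002, -0.0002, 0.0007, -0.0008], 'tau': [0.0018, -48.0614, 29.8542, 0.019, 0.0001, -0.0], 'tcp_pos': [0.1941, 0.5407, 0.2304], 'orientation': [-0.0003, 0.1715, 0.9852, -0.0009], 'wrist_force': [0.9735, -0.1414, -0.075], 'ft_torque': [0.0107, -0.0361, -0.0286], 'grip_force': 0.0, 'finger_gap': 0.0854}
scene [[402.7, 0.0, 316.4], [0.0, 402.7, 198.4], [0.0, 0.0, 1.0]] [[0.6748, 0.432, -0.5983, 0.0084], [-0.7377, 0.4153, -0.5322, -0.5577], [0.0186, 0.8006, 0.5989, 0.6574], [0.0, 0.0, 0.0, 1.0]] ['camera_matrix', 'pose']
top [[504.2, 0.0, 325.4], [0.0, 504.2, 197.9], [0.0, 0.0, 1.0]] [[0.0042, 0.9955, -0.0942, 0.4588], [-1.0, 0.005, 0.0082, -0.0449], [0.0087, 0.0942, 0.9955, 1.5002], [0.0, 0.0, 0.0, 1.0]] ['camera_matrix', 'pose']
wrist [[309.7, 0.0, 320.8], [0.0, 309.7, 195.8], [0.0, 0.0, 1.0]] [[0.3373, -0.8903, -0.306, 0.1155], [0.9414, 0.3186, 0.1105, 0.5698], [-0.0009, -0.3254, 0.9456, 0.3724], [0.0, 0.0, 0.0, 1.0]] ['camera_matrix', 'pose']
```

View pics/top0.png

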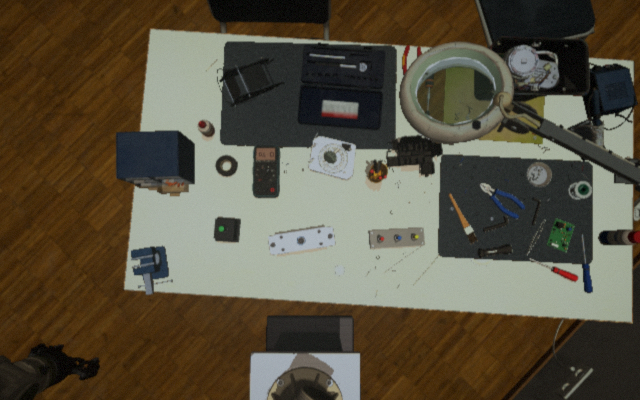

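View pics/scene0.png

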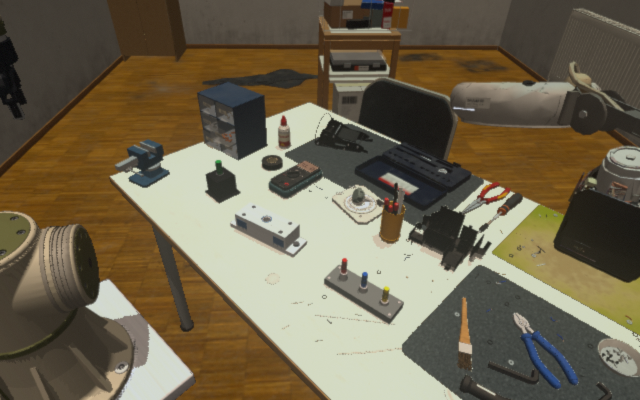

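The top view shows the gauge at (221,228), the bore at (301,240) and the posts red, blue and yellow at (379/397/415, 237). The scene view shows the same order: red at (345,265), blue at (364,277), yellow at (385,292).

```bash
cat > h.py <<'E'
from workcell import telemetry, imaging
import cv2, numpy as np
from scipy.spatial.transform import Rotation as R
def ray(n,uv,p):
    K,T=p["camera_matrix"],p["pose"]; x=(uv[0]-K[0,2])/K[0,0]; y=(uv[1]-K[1,2])/K[1,1]
    if n=="wrist":
        t=np.hypot(x,y); s=np.sinc(t/np.pi); d=np.array([x*s,-y*s,-np.cos(t)])
    else: d=np.array([x,-y,-1.])
    d=T[:3,:3]@d; return T[:3,3],d/np.linalg.norm(d)
def plane(n,uv,z,p):
    o,d=ray(n,uv,p); return o+d*(z-o[2])/d[2]
def proj(n,X,p):
    K,T=p["camera_matrix"],p["pose"]; c=T[:3,:3].T@(np.asarray(X)-T[:3,3]); x,y,z=c[0],-c[1],-c[2]
    if n=="wrist":
        r=np.hypot(x,y); t=np.arctan2(r,z); q=np.array([x,y])/r*t
    else: q=np.array([x,y])/z
    return q*K[0,0]+K[:2,2]
def cross(r1,r2):
    A=np.c_[r1[1],-r2[1]]; t=np.linalg.lstsq(A,r2[0]-r1[0],rcond=None)[0]
    a,b=r1[0]+t[0]*r1[1],r2[0]+t[1]*r2[1]; return (a+b)/2,np.linalg.norm(a-b)
HUE={"green":(45,85),"blue":(95,130),"yellow":(18,34),"red":(170,190)}
def blobs(im,c,smin=110,vmin=50,box=None,amin=4):
    h=cv2.cvtColor(im,cv2.COLOR_RGB2HSV); lo,hi=HUE[c]; H=h[...,0].astype(int)
    if c=="red": H=np.where(H<8,H+180,H)
    m=((H>=lo)&(H<=hi)&(h[...,1]>=smin)&(h[...,2]>=vmin)).astype(np.uint8)
    if box: k=np.zeros_like(m); k[box[1]:box[3],box[0]:box[2]]=1; m*=k
    n,l,s,ce=cv2.connectedComponentsWithStats(m)
    return sorted([(int(s[i,4]),np.round(ce[i],1).tolist(),s[i,:4].tolist()) for i in range(1,n) if s[i,4]>=amin],reverse=True)[:4],m
def tool(target,st=None):
    "world point -> mm shift in the tool axes from the measured TCP"
    st=st or telemetry.get_state(); q=st["orientation"]
    return np.round(R.from_quat([q[1],q[2],q[3],q[0]]).inv().apply(np.asarray(target)-st["tcp_pos"])*1e3,1)
E
python3 - <<'E'
from h import *
for n,bx in (("top",{"green":(205,215,240,242),"blue":(385,228,408,248),"yellow":(408,228,424,246),"red":(370,228,388,246)}),("scene",{"green":(205,150,240,200),"blue":(355,265,375,292),"yellow":(375,280,395,306),"red":(335,250,355,280)})):
    im=cv2.imread(f"pics/{n}0.png")[:,:,::-1].copy(); p=imaging.camera_params(n)
    for c,z in (("green",.102),("blue",.066),("yellow",.06),("red",.072)):
        b,_=blobs(im,c,80,40,bx[c],2); print(n,c,b[:2],plane(n,b[0][1],z,p).round(4) if b else "")
p=imaging.camera_params("top"); print("jig",plane("top",(301,240),.05,p), [plane("top",q,.018,p).round(3) for q in ((271,245),(331,233),(372,239),(421,235))])
im=cv2.imread("pics/top0.png"); a=cv2.resize(im[205:265,200:440],None,fx=3.3,fy=3.3,interpolation=2)
b=cv2.imread("pics/wrist0.png"); b=cv2.resize(b,(792,495)); a=cv2.resize(a,(792,198)); cv2.imwrite("pics/c1.png",np.vstack([a,b])[:600])
E
```

```text
top green [(34, [220.9, 228.1], [218, 225, 7, 7])] [0.5058 0.2321 0.102 ]
top blue [(12, [398.7, 237.2], [397, 236, 4, 4])] [ 0.4835 -0.2655  0.066 ]
top yellow [(21, [415.6, 236.4], [413, 235, 6, 4])] [ 0.4861 -0.3147  0.06  ]
top red [(15, [381.6, 238.4], [380, 237, 4, 4])] [ 0.4798 -0.2161  0.072 ]
scene green [(17, [217.9, 161.6], [216, 160, 5, 4])] [0.5034 0.2284 0.102 ]
scene blue [(16, [364.5, 274.0], [363, 272, 4, 5])] [ 0.4816 -0.2679  0.066 ]
scene yellow [(73, [385.1, 293.5], [382, 286, 8, 16])] [ 0.4738 -0.3231  0.06  ]
scene red [(23, [344.1, 260.3], [342, 258, 5, 6]), (13, [343.1, 270.7], [341, 269, 5, 4])] [ 0.4781 -0.2185  0.072 ]
jig [0.47451976 0.0124497  0.05      ] [array([0.46 , 0.101, 0.018]), array([ 0.496, -0.074,  0.018]), array([ 0.479, -0.194,  0.018]), array([ 0.491, -0.339,  0.018])]
```

View pics/c1.png

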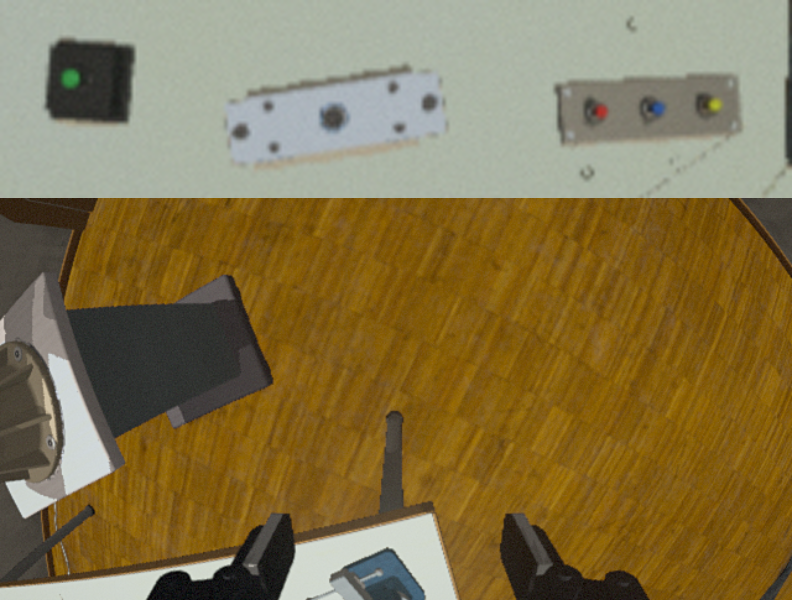

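The crop confirms the gauge, jig (turned about 11°) and rack positions. The wrist view shows only the floor and the fingers, so I'll move above the gauge.

Emit:
step_arm(moves=[[[-36, -17, 4], [0, 0, -0.1], 45], [[-72, -34, 8], [0, 0, -0.2], 45], [[-108, -51, 12], [0, 0, -0.3], 45], [[-144, -68, 16], [0, 0, -0.345], 45], [[-180, -85, 20], [0, 0, -0.345], 45], [[-216, -102, 24], [0, 0, -0.345], 45], [[-252, -119, 28], [0, 0, -0.345], 45], [[-288, -136, 32], [0, 0, -0.345], 45]])

```text
clock: 0.82
tcp_pos: [0.4203, 0.3142, 0.199]
orientation: [-0.0, -0.0, 1.0, 0.0]
wrist_force: [0.2, 0.7, -1.0]
finger_gap: 0.0451
grip_force: 0.0
```

```bash
python3 - <<'E'
from h import *
s=telemetry.get_state(); print(s["clock"],s["tcp_pos"],s["orientation"],tool((.505,.230,.19),s))
E
```

```text
0.8167 [0.42031608 0.3142033  0.19903104] [-5.49477742e-05 -1.89157531e-04  9.99999980e-01  2.36933187e-05] [-84.7 -84.2   9. ]
```

Emit:
step_arm(moves=[[[-28, -28, 3], [0, 0, 0], 45], [[-57, -56, 6], [0, 0, 0], 45], [[-85, -84, 9], [0, 0, 0], 45], [[-85, -84, 9], [0, 0, 0], 45], [[-85, -84, 9], [0, 0, 0], 45]])

```text
clock: 1.23
tcp_pos: [0.5056, 0.2299, 0.1894]
orientation: [-0.001, 0.002, 1.0, -0.0]
wrist_force: [-0.8, 0.3, -0.6]
finger_gap: 0.0451
grip_force: 0.0
```

```bash
python3 - <<'E'
from h import *
s=telemetry.get_state(); p=imaging.camera_params("wrist"); im=imaging.read_camera("wrist"); cv2.imwrite("pics/w1.png",im[:,:,::-1])
print(s["tcp_pos"]); b,_=blobs(im,"green",80,40,None,20); print(b,p["pose"][:3,3])
u=proj("wrist",(.505,.230,.102),p); print(u)
for q in b[:2]: print(plane("wrist",q[1],.102,p))
E
```

```text
[0.5055639  0.22993306 0.18944557]
[(309, [323.5, 200.7], [314, 190, 20, 21])] [0.42202697 0.23074252 0.33147106]
[320.08078422 200.8679231 ]
[0.50486904 0.23269393 0.102     ]
```

View pics/w1.png

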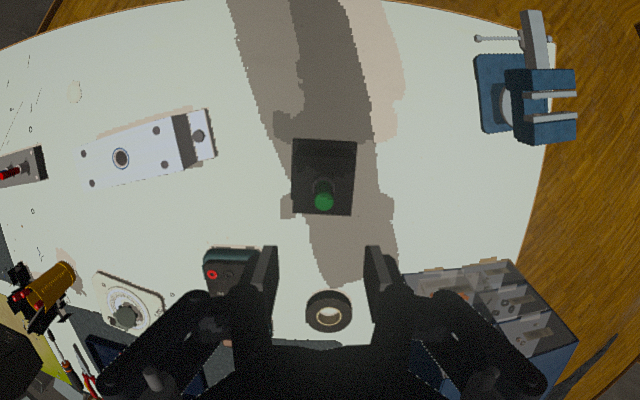

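The wrist view has the gauge's green top at (323,201), which gives (0.505, 0.2327) and agrees with the top view. The fingers are clear, so I'll descend and grip.

Emit:
step_arm(moves=[[[0, 2.5, 30], [0, 0, 0], 45], [[0, 2.5, 60], [0, 0, 0], 45], [[0, 2.5, 90], [0, 0, 0], 45], [[0, 2.5, 110], [0, 0, 0], 45], [[0, 2.5, 117], [0, 0, 0], 45], [[0, 2.5, 117], [0, 0, 0], 45]])

```text
clock: 1.78
tcp_pos: [0.5019, 0.235, 0.0716]
orientation: [-0.002, -0.001, 1.0, -0.0]
wrist_force: [-0.3, -0.9, -0.9]
finger_gap: 0.0453
grip_force: 0.0
```

Emit:
step_arm(grip_force=40, moves=[[[0, 0, 0], [0, 0, 0], 30], [[0, 0, 0], [0, 0, 0], 20], [[0, 0, 0], [0, 0, 0], 10], [[0, 0, 0], [0, 0, 0], 10], [[0, 0, 0], [0, 0, 0], 10], [[0, 0, 0], [0, 0, 0], 10]])

```text
clock: 2.28
tcp_pos: [0.5057, 0.2351, 0.0752]
orientation: [0.002, -0.0, 1.0, 0.001]
wrist_force: [-1.1, 0.0, 6.1]
finger_gap: 0.0147
grip_force: 39.2
```

```bash
python3 - <<'E'
from h import *
for i in range(6):
    s=telemetry.get_state(); imaging.read_camera("top"); print(s["clock"],s["tcp_pos"].round(4) if hasattr(s["tcp_pos"],"round") else s["tcp_pos"],np.round(s["wrist_force"],2),np.round(s["qvel"],3),np.round(s["joint_pos"],4))
E
```

```text
2.2833 [0.5057 0.2351 0.0752] [-1.09  0.    6.14] [ 0.    -0.001  0.    -0.     0.002 -0.   ] [ 0.2907  0.3726 -0.268   0.9266  0.001   0.2904]
2.3333 [0.5057 0.2351 0.0752] [-0.9   1.81  6.59] [-0.     0.     0.    -0.001 -0.    -0.001] [ 0.2907  0.3726 -0.268   0.9266  0.001   0.2904]
2.3833 [0.5057 0.2351 0.0752] [-1.76  0.11  6.63] [-0.001 -0.002 -0.     0.    -0.    -0.001] [ 0.2907  0.3726 -0.2681  0.9266  0.001   0.2904]
2.4333 [0.5057 0.2351 0.0752] [-1.1   0.67  6.54] [ 0.001  0.002 -0.001  0.001 -0.     0.001] [ 0.2907  0.3726 -0.2681  0.9266  0.001   0.2904]
2.4833 [0.5057 0.2351 0.0752] [-1.09  1.12  6.14] [ 0.    -0.001 -0.001  0.    -0.001 -0.001] [ 0.2907  0.3726 -0.268   0.9266  0.001   0.2904]
2.5333 [0.5056 0.2351 0.0752] [-1.01  0.62  6.74] [-0.     0.     0.    -0.001  0.001  0.001] [ 0.2907  0.3727 -0.2681  0.9266  0.001   0.2904]
```

Emit:
step_arm(moves=[[[0, 0, -8], [0, 0, 0], 10], [[0, 0, -20], [0, 0, 0], 10], [[0, 0, -45], [0, 0, 0], 10], [[0, 0, -70], [0, 0, 0], 10], [[0, 0, -90], [0, 0, 0], 10], [[0, 0, -90], [0, 0, 0], 10], [[0, 0, -90], [0, 0, 0], 10]])

```text
clock: 3.17
tcp_pos: [0.5055, 0.2345, 0.1649]
orientation: [0.002, 0.0, 1.0, 0.0]
wrist_force: [-0.5, 0.2, -0.9]
finger_gap: 0.0141
grip_force: 39.1
```

```bash
cat >> h.py <<'E'
def bore(im,p,n="wrist",guess=(.4745,.0125,.05),half=40,z=.05):
    "blue ring centre via saturation mask near the guess"
    u=proj(n,guess,p); x,y=np.round(u).astype(int); box=(max(x-half,0),max(y-half,0),x+half,y+half)
    b,m=blobs(im,"blue",40,40,box,8); 
    pts=cv2.findNonZero(m)
    if not b: return u,None,b
    c=b[0][2]; return u,plane(n,(c[0]+(c[2]-1)/2,c[1]+(c[3]-1)/2),z,p),b
E
python3 - <<'E'
from h import *
s=telemetry.get_state(); p=imaging.camera_params("wrist"); im=imaging.read_camera("wrist"); cv2.imwrite("pics/w2.png",im[:,:,::-1])
print(s["tcp_pos"],s["wrist_force"],s["finger_gap"]); print(bore(im,p))
u=proj("wrist",(.4745,.0125,.05),p).astype(int); a=im[max(0,u[1]-50):u[1]+50,max(0,u[0]-50):u[0]+50]
g=im[190:390,230:410]
cv2.imwrite("pics/c2.png",np.hstack([cv2.resize(a,(400,400),interpolation=0),cv2.resize(g,(360,400))])[:,:,::-1])
E
```

```text
[0.50550625 0.23453582 0.16487214] [-0.45065951  0.21583797 -0.94340951] 0.014059243247295922
(array([101.80581486, 162.19505538]), array([0.47493085, 0.01485758, 0.05      ]), [(76, [103.8, 162.2], [95, 151, 18, 24])])
```

View pics/c2.png

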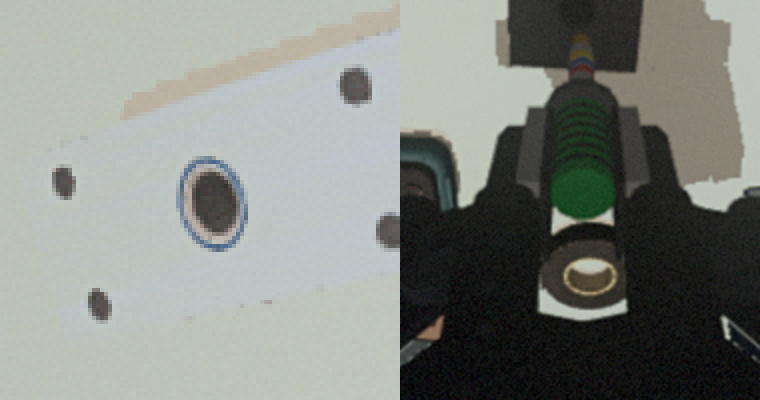

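The left crop shows the blue ring centred at about (104,162) in the full image, giving bore (0.475, 0.015). The right crop shows the gauge gripped upright. I'll go over the bore and look again.

Emit:
step_arm(moves=[[[5, -36, 0], [0, 0, 0], 10], [[10, -73, 0], [0, 0, 0], 10], [[15, -110, 0], [0, 0, 0], 10], [[20, -147, 0], [0, 0, 0], 10], [[25, -184, 0], [0, 0, 0], 10], [[31, -214, 0], [0, 0, 0], 10], [[31, -220, 0], [0, 0, 0], 10], [[31, -220, 0], [0, 0, 0], 10]])

```text
clock: 3.88
tcp_pos: [0.4723, 0.0126, 0.162]
orientation: [-0.001, 0.002, 1.0, 0.0]
wrist_force: [0.5, -0.0, -1.5]
finger_gap: 0.0147
grip_force: 39.4
```

```bash
python3 - <<'E'
from h import *
imaging.read_camera("top")
s=telemetry.get_state(); p=imaging.camera_params("wrist"); im=imaging.read_camera("wrist"); cv2.imwrite("pics/w3.png",im[:,:,::-1])
print(s["clock"],s["tcp_pos"],s["orientation"],s["wrist_force"]); print(bore(im,p,guess=(.475,.0145,.05)))
t=s["tcp_pos"]; print("tip expected px",proj("wrist",t-[0,0,.0702],p),"handle top",proj("wrist",t+[0,0,.0268],p)); print("green",blobs(im,"green",80,40,None,20)[0])
g=im[100:350,190:450]
cv2.imwrite("pics/c3.png",cv2.resize(g,(624,600),interpolation=2)[:,:,::-1])
E
```

```text
3.9333 [0.47270146 0.01383291 0.16217784] [-1.03313232e-03  1.10118253e-03  9.99998782e-01  3.94254663e-04] [ 0.16291716  0.42530181 -1.49276339]
(array([320.69974364, 194.3581696 ]), array([0.47421324, 0.01303005, 0.05      ]), [(85, [314.5, 191.0], [306, 181, 27, 26]), (25, [320.5, 220.4], [316, 219, 11, 5]), (15, [327.8, 203.3], [322, 199, 11, 8])])
tip expected px [319.85577792 209.61882149] handle top [319.58317001 287.66265764]
green [(800, [320.9, 283.8], [305, 269, 33, 30]), (69, [320.9, 265.8], [309, 263, 26, 7]), (65, [321.1, 260.7], [308, 258, 27, 8]), (50, [321.8, 255.2], [309, 253, 25, 7])]
```

View pics/c3.png

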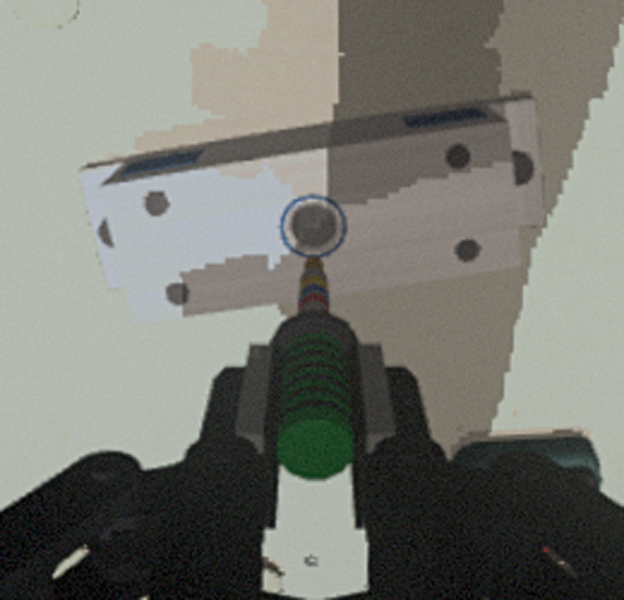

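The bore ring is at about (320.4,194.2) in the full image, giving (0.475, 0.0145). The gauge tip shows at about (320.8,207.5), upright as expected. I'll descend into the bore, staying above the shallowest floor.

Emit:
step_arm(moves=[[[-3, -0.5, 0], [0, 0, 0], 10], [[-3, -0.5, 12], [0, 0, 0], 10], [[-3, -0.5, 26], [0, 0, 0], 10], [[-3, -0.5, 40], [0, 0, 0], 10], [[-3, -0.5, 50], [0, 0, 0], 10], [[-3, -0.5, 55], [0, 0, 0], 10], [[-3, -0.5, 55], [0, 0, 0], 10], [[-3, -0.5, 55], [0, 0, 0], 10]])

```text
clock: 4.65
tcp_pos: [0.4766, 0.0144, 0.1083]
orientation: [-0.0, -0.001, 1.0, 0.0]
wrist_force: [0.7, 0.4, -1.5]
finger_gap: 0.0148
grip_force: 39.4
```

```bash
cat > st.py <<'E'
from h import *
f=[]
for i in range(5): imaging.read_camera("top"); s=telemetry.get_state(); f.append(s["wrist_force"])
print(round(s["clock"],2),np.round(s["tcp_pos"],4),"F",np.mean(f,0).round(2),"gap",round(s["finger_gap"],4),np.round(s["orientation"],4))
E
python3 st.py
```

```text
4.9 [0.4771 0.0138 0.109 ] F [ 0.28  0.08 -1.03] gap 0.0145 [ 7.e-04 -1.e-04  1.e+00 -1.e-04]
```

Emit:
step_arm(moves=[[[1, 0, 4], [0, 0, 0], 10], [[1, 0, 7], [0, 0, 0], 10], [[1, 0, 9], [0, 0, 0], 10], [[1, 0, 10], [0, 0, 0], 10], [[1, 0, 11], [0, 0, 0], 10], [[1, 0, 11], [0, 0, 0], 10]])

```text
clock: 5.4
tcp_pos: [0.4753, 0.0139, 0.097]
orientation: [-0.0, -0.0, 1.0, 0.0]
wrist_force: [-0.5, 0.6, -1.0]
finger_gap: 0.0152
grip_force: 39.3
```

```bash
python3 st.py
```

```text
5.65 [0.4756 0.0139 0.0974] F [ 0.25  0.12 -0.91] gap 0.0147 [ 1.e-04 -1.e-04  1.e+00  0.e+00]
```

Emit:
step_arm(moves=[[[0, 0, 2], [0, 0, 0], 10], [[0, 0, 3], [0, 0, 0], 10], [[0, 0, 4], [0, 0, 0], 10], [[0, 0, 5], [0, 0, 0], 10], [[0, 0, 6], [0, 0, 0], 10], [[0, 0, 6], [0, 0, 0], 10]])

```text
clock: 6.15
tcp_pos: [0.4754, 0.0139, 0.0911]
orientation: [-0.0, -0.0, 1.0, 0.0]
wrist_force: [-0.5, -0.7, -1.0]
finger_gap: 0.0145
grip_force: 39.3
```

```bash
python3 st.py
```

```text
6.4 [0.4756 0.0139 0.0914] F [ 0.09 -0.26 -1.21] gap 0.0144 [ 1.e-04 -1.e-04  1.e+00  0.e+00]
```

Emit:
step_arm(moves=[[[0, 0, 1], [0, 0, 0], 10], [[0, 0, 2], [0, 0, 0], 10], [[0, 0, 3], [0, 0, 0], 10], [[0, 0, 4], [0, 0, 0], 10], [[0, 0, 5], [0, 0, 0], 10], [[0, 0, 5], [0, 0, 0], 10]])

```text
clock: 6.9
tcp_pos: [0.4756, 0.0138, 0.0863]
orientation: [0.0, -0.0, 1.0, 0.0]
wrist_force: [-0.4, -0.0, 0.9]
finger_gap: 0.0145
grip_force: 39.4
```

```bash
python3 st.py
```

```text
7.15 [0.4756 0.0139 0.0864] F [-0.25 -0.09  1.11] gap 0.0147 [ 2.e-04 -1.e-04  1.e+00  0.e+00]
```

Force rose 2.2 N, about 2 mm of spring, so contact was near TCP z 0.0884; a 32 mm bore predicts 0.0882. I'll press 2 mm more to confirm.

Emit:
step_arm(moves=[[[0, 0, 1], [0, 0, 0], 10], [[0, 0, 2], [0, 0, 0], 10], [[0, 0, 2], [0, 0, 0], 10]])

```text
clock: 7.4
tcp_pos: [0.4756, 0.0138, 0.0843]
orientation: [0.0, -0.0, 1.0, 0.0]
wrist_force: [-0.4, -1.4, 2.5]
finger_gap: 0.0144
grip_force: 39.5
```

```bash
python3 st.py; python3 - <<'E'
from h import *
p=imaging.camera_params("wrist"); im=imaging.read_camera("wrist"); cv2.imwrite("pics/w4.png",im[:,:,::-1])
E
```

```text
7.65 [0.4757 0.0139 0.0844] F [-0.33 -0.03  2.12] gap 0.0148 [ 2.e-04 -1.e-04  1.e+00  0.e+00]
```

The slope is about 0.5 N/mm, the spring's own rate, with roughly 4 mm pressed and not home. The bore is 32 mm, so I need the red post. Next I withdraw and return the gauge.

Emit:
step_arm(moves=[[[0, 0, -10], [0, 0, 0], 10], [[0, 0, -30], [0, 0, 0], 10], [[0, 0, -55], [0, 0, 0], 10], [[0, 0, -80], [0, 0, 0], 10], [[0, 0, -80], [0, 0, 0], 10], [[-4, 30, -80], [0, 0, 0], 10], [[-8, 60, -80], [0, 0, 0], 10], [[-12, 90, -80], [0, 0, 0], 10]])

```text
clock: 8.37
tcp_pos: [0.4873, 0.1044, 0.1643]
orientation: [-0.0, 0.001, 1.0, 0.0]
wrist_force: [0.1, 0.3, -1.3]
finger_gap: 0.0146
grip_force: 39.4
```

Emit:
step_arm(moves=[[[-5, 32, 0], [0, 0, 0], 10], [[-9, 64, 0], [0, 0, 0], 10], [[-13, 96, 0], [0, 0, 0], 10], [[-17, 120, 0], [0, 0, 0], 10], [[-17, 129, 0], [0, 0, 0], 10], [[-17, 129, 0], [0, 0, 0], 10], [[-17, 129, 0], [0, 0, 0], 10], [[-17, 129, 0], [0, 0, 0], 10]])

```text
clock: 9.03
tcp_pos: [0.504, 0.2317, 0.164]
orientation: [-0.001, 0.0, 1.0, -0.0]
wrist_force: [-0.3, -0.8, -0.3]
finger_gap: 0.0146
grip_force: 39.5
```

```bash
python3 st.py; python3 - <<'E'
from h import *
s=telemetry.get_state();p=imaging.camera_params("wrist"); im=imaging.read_camera("wrist"); cv2.imwrite("pics/w5.png",im[:,:,::-1])
t=s["tcp_pos"]; print("tip exp",proj("wrist",t-[0.001,0,.0702],p),"hole exp",proj("wrist",(.505,.233,.06),p))
print([ (c,plane("wrist",c,.06,p).round(4)) for c in ((288,165),(355,165))])
u=proj("wrist",(.505,.233,.06),p).astype(int); g=im[u[1]-40:u[1]+60,u[0]-60:u[0]+60].astype(float)
g=np.clip(g*2.2,0,255).astype(np.uint8); print("origin",u-[60,40]); cv2.imwrite("pics/c5.png",cv2.resize(g,(720,600),interpolation=2)[:,:,::-1])
E
```

```text
9.28 [0.5046 0.2319 0.1645] F [-0.22  0.2  -0.81] gap 0.0148 [ 1.e-04  7.e-04  1.e+00 -0.e+00]
tip exp [319.93101832 208.12866107] hole exp [321.35106332 194.90625274]
[((288, 165), array([0.4791, 0.2057, 0.06  ])), ((355, 165), array([0.4791, 0.2606, 0.06  ]))]
origin [261 154]
```

View pics/c5.png

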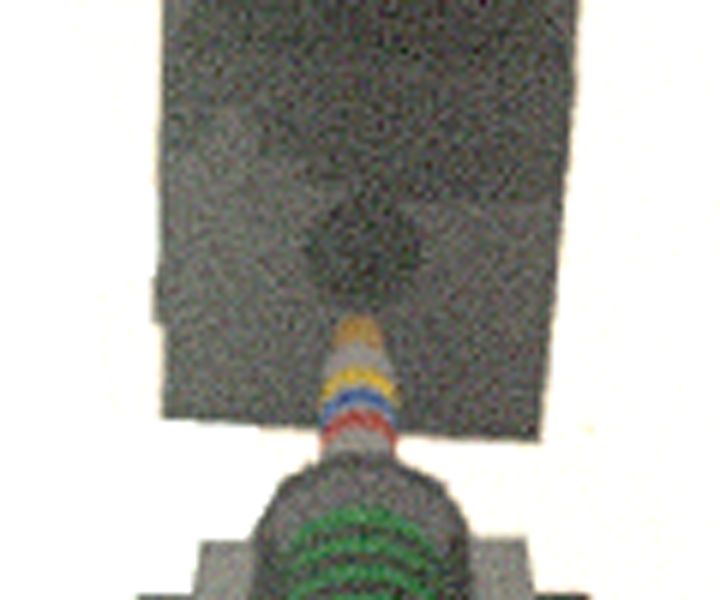

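The hole is centred at about (321.5,195.2), giving (0.5052, 0.2332). The tip is at about (320.5,208), so I shift slightly and go in.

Emit:
step_arm(moves=[[[-1.5, 1, 0], [0, 0, 0], 10], [[-1.5, 1, 15], [0, 0, 0], 10], [[-1.5, 1, 28], [0, 0, 0], 10], [[-1.5, 1, 38], [0, 0, 0], 10], [[-1.5, 1, 45], [0, 0, 0], 10], [[-1.5, 1, 50], [0, 0, 0], 10], [[-1.5, 1, 50], [0, 0, 0], 10]])

```text
clock: 9.92
tcp_pos: [0.5053, 0.2337, 0.1132]
orientation: [-0.001, -0.0, 1.0, -0.0]
wrist_force: [-0.4, 0.2, -0.9]
finger_gap: 0.0145
grip_force: 39.5
```

```bash
python3 st.py
```

```text
10.17 [0.5065 0.2341 0.115 ] F [ 0.27  0.01 -0.87] gap 0.0145 [ 6.e-04 -1.e-04  1.e+00  2.e-04]
```

Emit:
step_arm(moves=[[[0.5, -0.5, 10], [0, 0, 0], 10], [[0.5, -0.5, 20], [0, 0, 0], 10], [[0.5, -0.5, 28], [0, 0, 0], 10], [[0.5, -0.5, 34], [0, 0, 0], 10], [[0.5, -0.5, 38], [0, 0, 0], 10], [[0.5, -0.5, 39], [0, 0, 0], 10], [[0.5, -0.5, 39], [0, 0, 0], 10]])

```text
clock: 10.75
tcp_pos: [0.505, 0.2332, 0.0753]
orientation: [-0.0, -0.0, 1.0, -0.0]
wrist_force: [-0.6, -0.6, 2.1]
finger_gap: 0.0148
grip_force: 40.0
```

```bash
python3 st.py
```

```text
11.0 [0.5054 0.2334 0.0753] F [-0.77 -0.27  2.07] gap 0.0145 [-0.e+00 -1.e-04  1.e+00  0.e+00]
```

The flange rests on the rim with about 3 N. I'll release, rise and travel to the rack.

Emit:
step_arm(moves=[[[0, 0, 0], [0, 0, 0], 25], [[0, 0, 0], [0, 0, 0], 40], [[0, 0, 0], [0, 0, 0], 40], [[0, 0, 0], [0, 0, 0], 40], [[0, 0, -20], [0, 0, 0], 40], [[0, 0, -50], [0, 0, 0], 40], [[0, 0, -80], [0, 0, 0], 40], [[0, 0, -110], [0, 0, 0], 40]])

```text
clock: 11.67
tcp_pos: [0.5051, 0.2333, 0.1862]
orientation: [-0.0, -0.0, 1.0, -0.0]
wrist_force: [1.4, 0.6, 0.6]
finger_gap: 0.0404
grip_force: 0.0
```

```bash
python3 - <<'E'
from h import *
imaging.read_camera("top");s=telemetry.get_state();p=imaging.camera_params("wrist"); im=imaging.read_camera("wrist"); cv2.imwrite("pics/w6.png",im[:,:,::-1])
print(s["clock"],s["tcp_pos"],s["finger_gap"]); b=blobs(im,"green",80,40,None,20)[0]; print(b,[plane("wrist",q[1],.102,p).round(4) for q in b[:1]],tool((.479,-.2175,.19),s))
E
```

```text
11.7167 [0.50822686 0.23423549 0.19298891] 0.039998749807391
[(296, [319.1, 195.1], [310, 185, 19, 20])] [array([0.5049, 0.2338, 0.102 ])] [  29.4 -451.7    1.5]
```

The gauge hangs at (0.505, 0.234), upright as before. On to the red post.

Emit:
step_arm(moves=[[[2, -40, 0], [0, 0, 0], 36], [[4, -80, 0], [0, 0, 0], 36], [[6, -120, 0], [0, 0, 0], 36], [[8, -160, 0], [0, 0, 0], 36], [[10, -200, 0], [0, 0, 0], 36], [[12, -240, 0], [0, 0, 0], 36], [[14, -280, 0], [0, 0, 0], 36], [[16, -320, 0], [0, 0, 0], 36]])

```text
clock: 12.43
tcp_pos: [0.4889, -0.0884, 0.1847]
orientation: [-0.0, -0.0, 1.0, 0.0]
wrist_force: [-0.3, 0.2, 0.5]
finger_gap: 0.036
grip_force: 0.0
```

Emit:
step_arm(moves=[[[2, -38, 0], [0, 0, 0], 36], [[4, -76, 0], [0, 0, 0], 36], [[6, -114, 0], [0, 0, 0], 36], [[8, -128, 0], [0, 0, 0], 36], [[10, -130, 0], [0, 0, 0], 36], [[10, -130, 0], [0, 0, 0], 36]])

```text
clock: 12.93
tcp_pos: [0.4788, -0.2169, 0.1845]
orientation: [-0.001, 0.001, 1.0, 0.001]
wrist_force: [0.0, 0.3, -1.0]
finger_gap: 0.036
grip_force: 0.0
```

```bash
python3 st.py; python3 - <<'E'
from h import *
s=telemetry.get_state();p=imaging.camera_params("wrist"); im=imaging.read_camera("wrist"); cv2.imwrite("pics/w7.png",im[:,:,::-1])
for c,z in (("red",.072),("blue",.066),("yellow",.06)):
    b=blobs(im,c,110,50,(180,130,420,260),15)[0]; print(c,b,[plane("wrist",q[1],z,p).round(4) for q in b[:2]])
print(proj("wrist",(.479,-.2175,.072),p))
cv2.imwrite("pics/c7.png",cv2.resize(im[120:320,160:440],(784,560),interpolation=2)[:,:,::-1])
E
```

```text
13.18 [ 0.4797 -0.2151  0.1853] F [-0.08  0.51  0.65] gap 0.036 [-0.0e+00 -1.2e-03  1.0e+00  2.0e-04]
red [(134, [318.3, 190.8], [312, 184, 13, 14]), (15, [317.5, 178.1], [315, 177, 8, 5])] [array([ 0.4794, -0.2166,  0.072 ]), array([ 0.468 , -0.2173,  0.072 ])]
blue [(102, [263.5, 192.1], [258, 187, 12, 11])] [array([ 0.4827, -0.2659,  0.066 ])]
yellow [(166, [217.2, 190.2], [209, 180, 20, 20])] [array([ 0.4828, -0.3119,  0.06  ])]
[317.21493223 190.37140713]
```

View pics/c7.png

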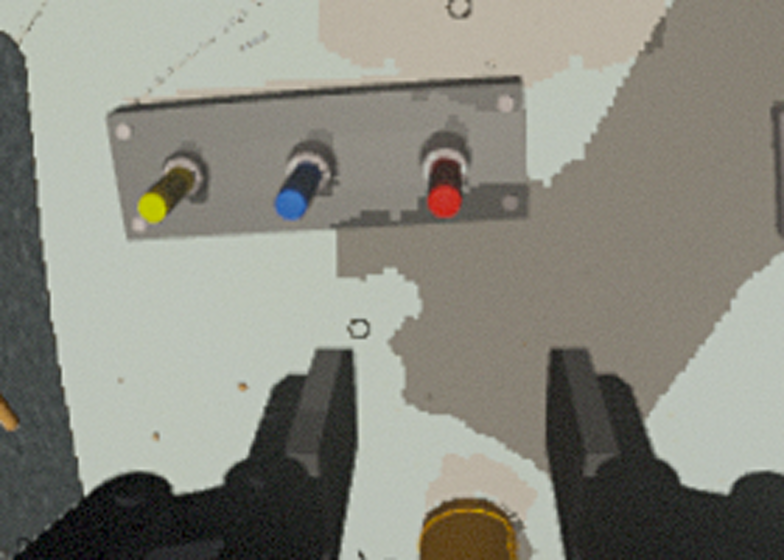

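The red top is at full-image (318,191), giving (0.4794, -0.2166). Blue and yellow stand 50 and 96 mm to its right and the fingers clear them, so I'll descend.

Emit:
step_arm(moves=[[[0, -1.5, 30], [0, 0, 0], 36], [[0, -1.5, 60], [0, 0, 0], 36], [[0, -1.5, 90], [0, 0, 0], 36], [[0, -1.5, 115], [0, 0, 0], 36], [[0, -1.5, 133], [0, 0, 0], 36], [[0, -1.5, 142], [0, 0, 0], 36], [[0, -1.5, 142], [0, 0, 0], 36], [[0, -1.5, 142], [0, 0, 0], 36]])

```text
clock: 13.9
tcp_pos: [0.4798, -0.2177, 0.0436]
orientation: [-0.0, -0.001, 1.0, 0.0]
wrist_force: [0.5, 0.1, -0.1]
finger_gap: 0.0363
grip_force: 0.0
```

```bash
python3 st.py
```

```text
14.15 [ 0.4805 -0.2187  0.0446] F [ 0.02 -0.52  0.02] gap 0.0357 [ 1.1e-03 -1.0e-04  1.0e+00 -7.0e-04]
```

Emit:
step_arm(grip_force=40, moves=[[[0.5, 2, 3], [0, 0, 0], 36], [[0.5, 2, 3], [0, 0, 0], 36], [[0.5, 2, 3], [0, 0, 0], 25], [[0.5, 2, 3], [0, 0, 0], 15], [[0.5, 2, 3], [0, 0, 0], 5], [[0.5, 2, 3], [0, 0, 0], 5], [[0.5, 2, 3], [0, 0, 0], 5], [[0.5, 2, 3], [0, 0, 0], 5]])

```text
clock: 14.82
tcp_pos: [0.4791, -0.2161, 0.0403]
orientation: [0.0, -0.0, 1.0, 0.0]
wrist_force: [-0.9, 1.2, 0.8]
finger_gap: 0.0096
grip_force: 38.9
```

```bash
python3 st.py
```

```text
15.07 [ 0.4791 -0.2161  0.0403] F [-0.55  0.09  0.74] gap 0.0094 [ 0.e+00 -1.e-04  1.e+00  0.e+00]
```

Gripped; TCP is 36.3 mm above the foot. Lift and carry to the bore.

Emit:
step_arm(moves=[[[0, 0, -6], [0, 0, 0], 5], [[0, 0, -18], [0, 0, 0], 5], [[0, 0, -40], [0, 0, 0], 5], [[0, 0, -65], [0, 0, 0], 5], [[0, 0, -85], [0, 0, 0], 5], [[1, 30, -85], [0, 0, 0], 5], [[2, 60, -85], [0, 0, 0], 5], [[3, 95, -85], [0, 0, 0], 5]])

```text
clock: 15.73
tcp_pos: [0.4765, -0.1212, 0.1262]
orientation: [0.001, 0.001, 1.0, -0.0]
wrist_force: [-0.2, 0.3, -1.4]
finger_gap: 0.0096
grip_force: 39.1
```

Emit:
step_arm(moves=[[[0, 35, 0], [0, 0, 0], 5], [[0, 70, 0], [0, 0, 0], 5], [[1, 100, 0], [0, 0, 0], 5], [[1, 125, 0], [0, 0, 0], 5], [[1, 135, 0], [0, 0, 0], 5], [[1, 135, 0], [0, 0, 0], 5], [[1, 135, 0], [0, 0, 0], 5], [[1, 135, 0], [0, 0, 0], 5]])

```text
clock: 16.4
tcp_pos: [0.4753, 0.013, 0.1254]
orientation: [0.0, 0.0, 1.0, -0.0]
wrist_force: [0.5, -0.6, -0.5]
finger_gap: 0.0098
grip_force: 39.2
```

```bash
python3 st.py; python3 - <<'E'
from h import *
s=telemetry.get_state();p=imaging.camera_params("wrist"); im=imaging.read_camera("wrist"); cv2.imwrite("pics/w8.png",im[:,:,::-1])
t=s["tcp_pos"]; print(bore(im,p,guess=(.475,.0145,.05),half=30))
u=proj("wrist",(.475,.0145,.05),p).astype(int); o=u-[45,30]; print("o",o)
for q in ([0,0,-.0363],[-.008,0,-.0363],[0,-.008,-.0363],[0,.008,-.0363],[0,-.008,-.0043],[0,.008,-.0043]): print(q,((proj("wrist",t+q,p)-o)*8).round(0))
for a in np.arange(0,2*np.pi,np.pi/2): pass
print("ring px x8",((proj("wrist",(.475,.0145,.05),p)-o)*8).round())
cv2.imwrite("pics/c8.png",cv2.resize(im[o[1]:o[1]+75,o[0]:o[0]+90],(720,600),interpolation=2)[:,:,::-1])
E
```

```text
16.65 [0.4751 0.0129 0.1253] F [-0.3  -0.23 -0.75] gap 0.0098 [-0.e+00  7.e-04  1.e+00  0.e+00]
(array([322.04273908, 206.84377753]), array([0.47472254, 0.01371691, 0.05      ]), [(139, [320.1, 206.1], [305, 192, 33, 30])])
o [277 176]
[0, 0, -0.0363] [343. 424.]
[-0.008, 0, -0.0363] [343. 332.]
[0, -0.008, -0.0363] [242. 424.]
[0, 0.008, -0.0363] [444. 424.]
[0, -0.008, -0.0043] [223. 624.]
[0, 0.008, -0.0043] [460. 624.]
ring px x8 [360. 247.]
```

View pics/c8.png

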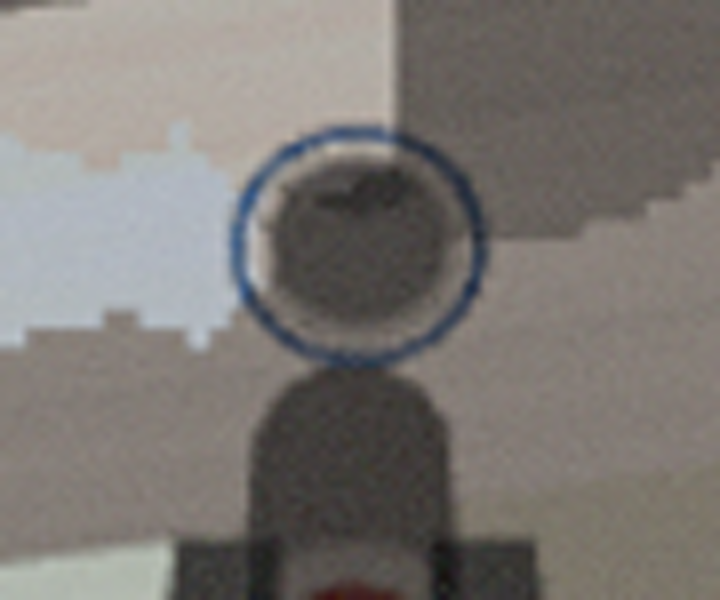

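The ring is centred exactly on its predicted point, (360,247) in the crop. The post foot spans columns 250 to 448, about 1 mm left of centre, and its front edge is lower than predicted, so it may be about 1.5 mm far in x. I'll close to just above the mouth and compare directly.

Emit:
step_arm(moves=[[[1, 1, 8], [0, 0, 0], 5], [[1, 1, 18], [0, 0, 0], 5], [[1, 1, 26], [0, 0, 0], 5], [[1, 1, 31], [0, 0, 0], 5], [[1, 1, 33], [0, 0, 0], 5], [[1, 1, 33], [0, 0, 0], 5], [[1, 1, 33], [0, 0, 0], 5]])

```text
clock: 17.28
tcp_pos: [0.474, 0.0149, 0.0921]
orientation: [-0.0, -0.0, 1.0, 0.0]
wrist_force: [-0.0, -0.3, -1.0]
finger_gap: 0.0095
grip_force: 39.2
```

```bash
python3 st.py; python3 - <<'E'
from h import *
s=telemetry.get_state();p=imaging.camera_params("wrist"); im=imaging.read_camera("wrist"); cv2.imwrite("pics/w9.png",im[:,:,::-1])
t=s["tcp_pos"]; u=proj("wrist",(.475,.0145,.05),p).astype(int); o=u-[40,40]; print("o",o)
c=[.475,.0145,.05]; f=lambda X:((proj("wrist",X,p)-o)*8).round(0)
print("ring c",f(c),"mouth17 l r top bot",[f(np.add(c,d)) for d in ([0,-.0085,0],[0,.0085,0],[-.0085,0,0],[.0085,0,0])])
for q in ([-.008,0,-.0343],[-.006,0,-.0363],[0,-.008,-.0343],[0,.008,-.0343],[0,-.008,-.0043],[0,.008,-.0043]): print(q,f(t+q))
g=np.clip(im.astype(float)*1.4,0,255).astype(np.uint8)
cv2.imwrite("pics/c9.png",cv2.resize(g[o[1]:o[1]+75,o[0]:o[0]+80],(640,600),interpolation=2)[:,:,::-1])
E
```

```text
17.53 [0.4744 0.0148 0.0927] F [-0.12  0.09 -0.69] gap 0.01 [ 4.e-04 -1.e-04  1.e+00 -0.e+00]
o [279 185]
ring c [323. 326.] mouth17 l r top bot [array([219., 326.]), array([427., 326.]), array([323., 230.]), array([323., 419.])]
[-0.008, 0, -0.0343] [326. 270.]
[-0.006, 0, -0.0363] [327. 283.]
[0, -0.008, -0.0343] [225. 363.]
[0, 0.008, -0.0343] [428. 363.]
[0, -0.008, -0.0043] [207. 552.]
[0, 0.008, -0.0043] [444. 552.]
```

View pics/c9.png

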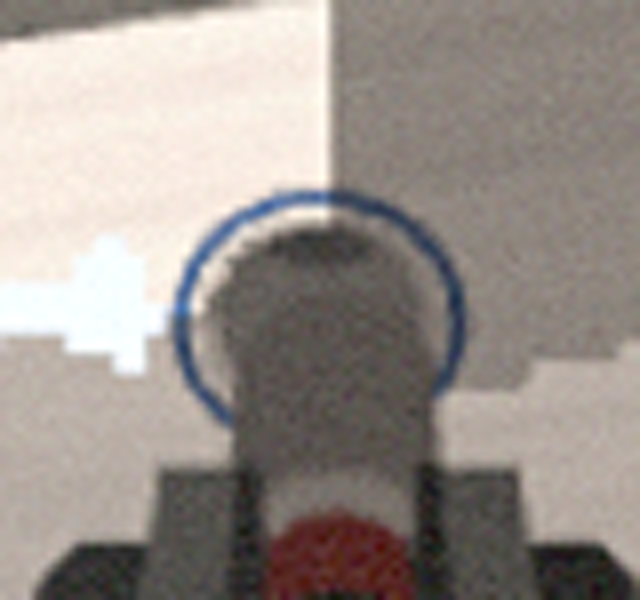

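The ring centre is at column 322 and the post centre at 335, with the camera axis at 334, so the post sits 1 mm too far in +y. In x it is within about 1 mm, inside the chamfers' capture. I'll correct and lower gently.

Emit:
step_arm(moves=[[[0.3, -1, 0], [0, 0, 0], 5], [[0.3, -1, 2], [0, 0, 0], 5], [[0.3, -1, 4], [0, 0, 0], 5], [[0.3, -1, 6], [0, 0, 0], 5], [[0.3, -1, 8], [0, 0, 0], 5], [[0.3, -1, 8], [0, 0, 0], 5]])

```text
clock: 18.08
tcp_pos: [0.4734, 0.0139, 0.0837]
orientation: [-0.0, -0.0, 1.0, 0.0]
wrist_force: [-0.0, -0.5, 0.1]
finger_gap: 0.0099
grip_force: 39.2
```

```bash
python3 st.py
```

```text
18.33 [0.4738 0.0139 0.0843] F [-0.09 -0.36 -0.48] gap 0.0097 [ 1.e-04 -1.e-04  1.e+00  0.e+00]
```

Emit:
step_arm(moves=[[[0, 0, 1], [0, 0, 0], 5], [[0, 0, 2], [0, 0, 0], 5], [[0, 0, 3], [0, 0, 0], 5], [[0, 0, 4], [0, 0, 0], 5], [[0, 0, 4], [0, 0, 0], 5]])

```text
clock: 18.75
tcp_pos: [0.4736, 0.0139, 0.0801]
orientation: [-0.0, -0.0, 1.0, 0.0]
wrist_force: [0.7, -1.2, 0.2]
finger_gap: 0.0099
grip_force: 39.2
```

```bash
python3 st.py
```

```text
19.0 [0.4738 0.0139 0.0803] F [-0.1  -0.13 -0.56] gap 0.0098 [ 0.e+00 -1.e-04  1.e+00  0.e+00]
```

Entered freely. Further down.

Emit:
step_arm(moves=[[[0, 0, 2], [0, 0, 0], 5], [[0, 0, 4], [0, 0, 0], 5], [[0, 0, 6], [0, 0, 0], 5], [[0, 0, 8], [0, 0, 0], 5], [[0, 0, 10], [0, 0, 0], 5], [[0, 0, 10], [0, 0, 0], 5]])

```text
clock: 19.5
tcp_pos: [0.4734, 0.0139, 0.0698]
orientation: [-0.0, -0.0, 1.0, 0.0]
wrist_force: [-0.1, 0.4, -0.3]
finger_gap: 0.0096
grip_force: 39.1
```

```bash
python3 st.py
```

```text
19.75 [0.4738 0.0139 0.0704] F [-0.02  0.03 -0.22] gap 0.0097 [ 1.e-04 -1.e-04  1.e+00  0.e+00]
```

Emit:
step_arm(moves=[[[0, 0, 3], [0, 0, 0], 5], [[0, 0, 6], [0, 0, 0], 5], [[0, 0, 9], [0, 0, 0], 5], [[0, 0, 11], [0, 0, 0], 5], [[0, 0, 13], [0, 0, 0], 5], [[0, 0, 14], [0, 0, 0], 5], [[0, 0, 14], [0, 0, 0], 5]])

```text
clock: 20.33
tcp_pos: [0.4736, 0.0139, 0.056]
orientation: [-0.0, -0.0, 1.0, 0.0]
wrist_force: [-0.8, -0.4, -0.6]
finger_gap: 0.0098
grip_force: 39.2
```

```bash
python3 st.py
```

```text
20.58 [0.4738 0.0139 0.0564] F [-0.1   0.04 -0.37] gap 0.01 [ 1.e-04 -1.e-04  1.e+00  0.e+00]
```

Emit:
step_arm(moves=[[[0, 0, 0.7], [0, 0, 0], 5], [[0, 0, 1.4], [0, 0, 0], 5], [[0, 0, 2], [0, 0, 0], 5], [[0, 0, 2.5], [0, 0, 0], 5], [[0, 0, 2.5], [0, 0, 0], 5]])

```text
clock: 21.0
tcp_pos: [0.4739, 0.0139, 0.0542]
orientation: [0.0, -0.0, 1.0, 0.0]
wrist_force: [-0.9, 0.3, 4.0]
finger_gap: 0.0096
grip_force: 39.7
```

```bash
python3 st.py
```

```text
21.25 [0.474  0.0139 0.0542] F [-1.46 -0.33  5.53] gap 0.0094 [ 3.e-04 -1.e-04  1.e+00 -0.e+00]
```

The floor is felt at TCP z 0.0542, against 0.0543 predicted. Release and withdraw.

Emit:
step_arm(moves=[[[0, 0, -0.5], [0, 0, 0], 15], [[0, 0, -0.5], [0, 0, 0], 25], [[0, 0, -0.5], [0, 0, 0], 40], [[0, 0, -0.5], [0, 0, 0], 40], [[0, 0, -15], [0, 0, 0], 40], [[0, 0, -45], [0, 0, 0], 40], [[0, 0, -80], [0, 0, 0], 40], [[0, 0, -110], [0, 0, 0], 40]])

```text
clock: 21.92
tcp_pos: [0.4734, 0.0139, 0.1651]
orientation: [-0.0, -0.0, 1.0, 0.0]
wrist_force: [1.0, 0.1, -0.5]
finger_gap: 0.0399
grip_force: 0.0
```

Emit:
step_arm(moves=[[[0, 0, 0], [0, 0, 0], 40], [[0, 0, 0], [0, 0, 0], 40], [[0, 0, 0], [0, 0, 0], 40]])

```text
clock: 22.17
tcp_pos: [0.4734, 0.0139, 0.1633]
orientation: [-0.0, -0.0, 1.0, 0.0]
wrist_force: [-0.4, -0.1, -1.0]
finger_gap: 0.0401
grip_force: 0.0
```

```bash
python3 st.py; python3 - <<'E'
from h import *
s=telemetry.get_state();p=imaging.camera_params("wrist"); im=imaging.read_camera("wrist"); cv2.imwrite("pics/w10.png",im[:,:,::-1])
b=blobs(im,"red",110,50,(250,100,400,280),10)[0]; print("red",b,plane("wrist",b[0][1],.086,p) if b else "", "pred top",proj("wrist",(.475,.0145,.086),p),"shoulder",proj("wrist",(.475,.0145,.05),p))
b=blobs(im,"green",80,40,None,20)[0]; print("green",b[:1],[plane("wrist",q[1],.102,p).round(4) for q in b[:1]])
p=imaging.camera_params("top"); im=imaging.read_camera("top"); cv2.imwrite("pics/t2.png",im[:,:,::-1])
for c,bx,z in (("green",(205,215,240,242),.102),("blue",(385,228,408,248),.066),("yellow",(408,228,424,246),.06),("red",(285,220,320,260),.086)):
    b=blobs(im,c,80,40,bx,2)[0]; print(c,b[:1],plane("top",b[0][1],z,p).round(4) if b else "")
E
```

```text
22.42 [0.4729 0.014  0.1625] F [ 0.07 -0.17 -0.18] gap 0.0401 [-1.3e-03 -1.0e-04  1.0e+00  2.0e-04]
red [(151, [320.3, 207.4], [314, 200, 13, 15]), (19, [320.3, 191.6], [316, 190, 9, 4])] [0.47352472 0.01426833 0.086     ] pred top [320.60503721 209.21682203] shoulder [320.58371978 194.09505331]
green [(181, [552.1, 241.0], [544, 232, 16, 18])] [array([0.5028, 0.2284, 0.102 ])]
green [(33, [220.5, 228.4], [218, 225, 6, 7])] [0.505  0.2332 0.102 ]
blue [(12, [398.7, 237.2], [397, 236, 4, 4])] [ 0.4835 -0.2655  0.066 ]
yellow [(21, [415.6, 236.4], [413, 235, 6, 4])] [ 0.4861 -0.3147  0.06  ]
red []
```

```bash
python3 -c "
from workcell import env; print(env.hand_in())"
```

```text
the job is handed in; nothing more can be done
None
```

The job is handed in: the bore measured 32 mm deep, the gauge is back in its stand, and the red post is seated upright in the bore with its shoulder flush with the jig's top face to within measurement (flushness inferred from the floor contact height), with the blue and yellow posts still in the rack.

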